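# Press a notebook in a crank-driven bookbinding press

## Robot

A 7-joint arm with a two-finger parallel gripper is mounted at the origin on a cart in front of the work surface, level with it; the furniture and walls round the work are solid. World frame = base frame: x ahead of the robot, y to its left, z up, the work surface at z = 0. Lengths are in m, angles in rad, forces in N, time in s.
With the tool pointing down it reaches from about 0.4 to 0.85 m from the base axis. Payload 10.4 kg.
Tool frame: the origin (TCP) lies midway between the tips of the shut fingers; the grasp point (between the pads) lies 19 mm behind it; z points along the fingers, y is the line along which they close (so a half turn about z gives the same grasp; the last joint's range is limited). The gripper opens to 85 mm and grips with 20 to 120 N. Pads are 22 mm wide; open, the fingers measure 114 mm over their backs; the gripper's body (76 mm by 85 mm) begins 54 mm behind the grasp point. The pads swing forward as they close: fully open they stand 13 mm farther back than shut.
Start: joints at [-1.314, 0.332, -0.065, 1.46, 0.022, 1.35, -0.088], TCP at [0.173, 0.601, 0.231] pointing down, gripper open.
Joint ranges: [-2.6, 2.6], [-0.5, 2.12], [-1.47, 1.34], [0.16, 2.42], [-1.27, 4.41], [0.06, 2.06], [-2.6, 2.6]. Speed limits (rad/s): [2.22, 2.22, 2.79, 2.79, 3.14, 3.14, 3.14].

## Interface

Orientations are given as a rotation vector (axis times angle).
In Python, from workcell import ctrl gives the robot as it stands. The module is installed in compiled form; this text tells all that it offers.
- The arm moves only by the tool carry_out, never from a script. Its argument "commands" is a list of rows, each an object with "offset": the shift along the world's x, y, z in units of 40 mm (1.0 is 40 mm), a list of three; "twist": the turn, a rotation vector about the world's x, y, z in units of 6 degrees (1.0 is 6 degrees), a list of three; "claw": the finger opening in mm, from 0 to 85.4. A call has 1 to 8 rows; each row is the pose to reach, as a shift and turn from the pose commanded when the call began; what a row does not reach only later rows make up. A row lasts 1/12 s, in which the tool goes at most 41.7 mm and 7.16 degrees, less where a joint would pass 70% of its speed; a pose out of reach is approached as far as the arm can. A call with a gripper value outside its range is refused whole. The fingers move at their own pace and stop on an object; "grip_force" is the grip in N (left out, the last holds). Time passes only in rows, so rows that repeat a pose let the fingers close. It gives the time, the measured TCP pose, the force, the opening and the grip force at its end, in the units of the state.
- ctrl.read_state(): the state, without advancing time (a new reading comes with each control period).
- ctrl.grab_frame(name): name is "scene" or "top" or "wrist"; returns a dict with "frame" (400x640x3 uint8, red, green, blue), "mtx" (3x3 intrinsics, pixels), "rvec" (rotation vector, rad) and "tvec" (3), from world to camera coordinates, as OpenCV has them; the wrist camera has in their place "hand_eye" (4x4, takes a point from camera to tool coordinates, whose origin is the TCP and whose axes are the flange's). Camera axes: x right, y down, z forward; pixel columns grow to the right and rows downward; lengths in m; the calibration is good to about 2 mm. A picture is of the moment at which its call begins: read the wrist's pose just before it. There is no depth.
- ctrl.finish_job(): hands the job in; it is judged then, once.
Trained networks look in a picture, given as the dict that the camera call returned (one of the last four; its "shot" number tells which), for a name from the list of things; names that differ only in an ending like _2 or _b are one class to them, and where a whole thing is asked for, a point or a joint stands for the part that bears it (a point fixed in the world has none). Each returns a list of dicts, best first, with "p" (0 to 1); they miss things now and then, are a little off and sometimes report something else, mostly with a low value. They report only what shows in the picture. A call takes as long as a camera call.
- ctrl.boxes_of(picture, name): "location" ([x, y, z] in m, in the coordinates of the camera as it stood for that picture, good to about 4 mm: the middle of the surface that is visible of it).
- ctrl.trace(picture, name): "region" (400x640 bool, what is visible of it).
The state is a dict: "time_s": time; "joints": joint angles; "joint_velocities": joint speeds; "tau": joint torques, N m; "tcp_pos": TCP position; "orientation": TCP orientation; "contact_force": force on the tool from outside, world axes, zero at the start; "wrist_torque": the same for the moment, N m; "opening": finger opening in m; "finger_force": force on a finger pad.
Only numpy, scipy, OpenCV 4.12 (cv2) and the standard library are available. Lean on these libraries where they do the work, as an engineer would, in place of code of your own. Each camera call takes 0.05 s, during which the arm holds its last target. There are 200 camera calls.

## Task

Push the notebook gently and squarely fully home against the rear stop of the small book press, while the press is still open. Then take hold of the loose sleeve on the crank and, driving the crank by that sleeve only, wind the press down clockwise until it holds the notebook firmly; stop when you feel the crank stiffen, well before the notebook is crushed, let go, and leave the things round the press alone.

Things in the scene. Friction and masses are not known exactly. Their poses are not given: they have to be found in the camera images.
- press: Fixed frame of a small book press: beech bed, two steel columns 16 mm thick at x = 0, y = +-96 mm, dark steel crosshead across them (40 mm deep, top at z = 116 mm, nuts to 129). Origin on the desk, straight below the crank's axis; x points to the rear stop (away from the robot at yaw 0), y left, z up. The bed, 230 mm wide, reaches from x = -70 to +120 mm; its top is at z = 18 mm.
- stop_face (a point): Middle of the front face of the rear stop, a wooden strip on the bed, 150 mm long and 22 mm high, 105 mm behind the crank's axis. The notebook's rear edge belongs against it. Axes as the press.
- notebook: Grey soft-cover notebook, 14 mm thick (6 mm at its long edges), about 170 g, flat on the bed under the platen, overhanging its front. Origin in its underside; its rear edge is at its own x = +102 mm, its front edge at -109 mm; y from -75 to +73 mm. It starts 17 to 35 mm short of the stop, turned up to 0.02 rad. It slides with a few newtons. Home, its origin is at x = +3 mm in the press's frame.
- notebook_front (a point): Middle of the notebook's front edge, half-way up: the place to push. It overhangs the bed by 36 to 75 mm, so fingertips may go lower than its underside there.
- platen: Wooden pressing board, 120 x 222 x 16 mm, sliding down the columns; origin at the centre of its underside. A black rubber pad under it does the pressing; it gives 1 mm for every 60 N. It stands out 4 to 12 mm below the platen, set differently each time and not measured, so the height where pressing begins must be felt.
- crank (a joint): Crank angle, rad: 0 when its arm points to the press's +x, growing clockwise seen from above (tightening). It starts between -1.2 and 1.2. Each turn lowers platen, spindle and crank together by 24 mm, so the sleeve runs on a falling helix; 0.9 to 1.6 turns bring the pad onto the notebook. Thread friction (0.23 N m) keeps the press closed, up to about 60 N, once let go.
- sleeve: Dark wooden grip sleeve, upright, 23 mm thick, 50 mm tall, spinning freely on a pin 60 mm from the crank's axis, so the fingers can keep one direction all round. Origin at the centre of its lower end, 1.5 mm above the crank's arm. A steel cap ends 4 mm above it.
- sleeve_mid (a point): Centre of the sleeve, about 0.21 m above the desk at the start. Moving it freely along its path takes about 4 N; while it moves on under pressing, each newton more means some 15 N of pressing (standing still, friction hides this). Firm is 20 N or more; best is 40 to 90 N (about 8 N at the sleeve, 0.3 rad after first touch); above 140 N (13 N at the sleeve) the notebook is crushed.
- tin_small: Small round tin, 50 mm wide, 19 mm high, lying to the left of the press; a bystander.
- eraser: Eraser, 19 x 43 x 13 mm, lying to the right of the press; a bystander.
- lip_balm: Upright stick, 17 mm thick and 67 mm tall, standing to the right of the press; a bystander.
- sharpener: Small steel pencil sharpener, 15 x 25 x 12 mm, to the left in front of the press; a bystander.

How it is judged:
By the outcome, as a careful person would: the job done as asked, in the order asked, and still so for the second after the job is handed in, with the robot touching nothing.
It also fails if it takes over 72 s, if anything falls off the work surface, if the arm or the gripper's body presses on something with over 40 N, if the wrist force passes 120 N, or if a joint passes its speed limit or range.

## Working session

There is one attempt and no reset: what is moved stays moved. The work goes in short steps, Python scripts to look and compute and a tool call to move; the robot and the scene stay as the last step left them, time stands still between calls to the robot, and variables do not carry over. Pictures are saved under pics/ and viewed, at most 10 in all, crops included, and the job is handed in when it is done.

Besides the shell and the picture viewer there is one more tool, called after ">>>" by a JSON object that holds its "fn" and its "kwargs", one argument or row to a line. carry_out: Moves the arm, as the interface text tells. Its arguments: {"type":"object","properties":{"commands":{"type":"array","items":{"type":"object","properties":{"offset":{"type":"array","items":{"type":"number"}},"twist":{"type":"array","items":{"type":"number"}},"claw":{"type":"number"}}}},"grip_force":{"type":"number"}},"required":["commands"]}

```bash
mkdir -p pics
cat > h.py <<'E'
import numpy as np, cv2
from scipy.spatial.transform import Rotation as R
from workcell import ctrl
def cam(n):
    s=ctrl.read_state(); p=ctrl.grab_frame(n)
    if n=="wrist":
        T=np.eye(4);T[:3,:3]=R.from_rotvec(s["orientation"]).as_matrix();T[:3,3]=s["tcp_pos"]
        M=T@p["hand_eye"]
    else:
        r=R.from_rotvec(np.ravel(p["rvec"])).as_matrix();M=np.eye(4);M[:3,:3]=r.T;M[:3,3]=-r.T@np.ravel(p["tvec"])
    return p,M
def loc(p,M,name):
    return [(round(d["p"],2),np.round(M[:3,:3]@d["location"]+M[:3,3],4).tolist()) for d in ctrl.boxes_of(p,name)[:2]]
def save(p,f): cv2.imwrite("pics/"+f,p["frame"][:,:,::-1])
def ray(p,M,uv,z):
    d=M[:3,:3]@np.linalg.solve(p["mtx"],[uv[0],uv[1],1.]); return M[:3,3]+d*(z-M[2,3])/d[2]
def proj(p,M,X):
    X=(np.atleast_2d(X)-M[:3,3])@M[:3,:3]; q=X@p["mtx"].T; return q[:,:2]/q[:,2:]
E
python3 - <<'E'
from h import *
s=ctrl.read_state()
print({k:np.round(v,3).tolist() for k,v in s.items()})
for n in("scene","top"):
    p,M=cam(n); save(p,n+"0.png"); print(n,M.round(3).tolist())
    for k in "press notebook notebook_front platen crank sleeve sleeve_mid tin_small eraser lip_balm sharpener stop_face".split():
        try: print(k,loc(p,M,k))
        except Exception as e: print(k,e)
E
```

```text
{'time_s': 0.0, 'joints': [-1.314, 0.333, -0.065, 1.461, 0.022, 1.35, -0.089], 'joint_velocities': [0.0, -0.003, -0.0, -0.0, 0.001, -0.001, -0.0], 'tau': [0.0, -62.544, 0.049, -39.16, 0.016, 0.01, 0.0], 'tcp_pos': [0.173, 0.6, 0.231], 'orientation': [-0.438, -3.111, 0.002], 'contact_force': [0.358, 0.048, 0.11], 'wrist_torque': [-0.047, -0.018, -0.013], 'finger_force': 0.0, 'opening': 0.086}
scene [[0.705, -0.436, 0.56, 0.098], [-0.709, -0.456, 0.538, -0.406], [0.021, -0.776, -0.631, 0.705], [0.0, 0.0, 0.0, 1.0]]
press [(0.7, [0.5789, -0.0266, 0.0798])]
notebook [(0.85, [0.5087, -0.0096, 0.0292])]
notebook_front [(0.8, [0.5115, -0.0078, 0.0273])]
platen [(0.8, [0.5744, -0.0153, 0.0808])]
crank [(0.94, [0.6188, -0.032, 0.1767])]
sleeve [(0.83, [0.6202, -0.0393, 0.2088])]
sleeve_mid [(0.53, [0.623, -0.0414, 0.2072])]
tin_small [(0.73, [0.6261, 0.2112, 0.0166])]
eraser [(0.43, [0.5742, -0.0259, 0.0798])]
lip_balm [(0.65, [0.6288, -0.1485, 0.0423]), (0.24, [0.5119, -0.0113, 0.0272])]
sharpener [(0.51, [0.492, 0.1689, 0.008])]
stop_face [(0.73, [0.5721, -0.0261, 0.0811])]
top [[-0.005, -0.997, 0.08, 0.533], [-1.0, 0.003, -0.019, 0.107], [0.019, -0.08, -0.997, 0.995], [0.0, 0.0, 0.0, 1.0]]
press [(0.87, [0.6044, 0.0149, 0.0815])]
notebook [(0.54, [0.6051, 0.0116, 0.0809])]
notebook_front [(0.84, [0.51, 0.0045, 0.0317])]
platen [(0.74, [0.5837, 0.0097, 0.0834])]
crank [(0.58, [0.6154, -0.0185, 0.1862]), (0.23, [0.517, -0.182, 0.0114])]
sleeve [(0.7, [0.4955, 0.1753, 0.0131]), (0.67, [0.6281, -0.0267, 0.2229])]
sleeve_mid [(0.47, [0.6282, -0.0291, 0.2193])]
tin_small [(0.55, [0.6377, 0.209, 0.0166]), (0.15, [0.606, 0.01, 0.084])]
eraser [(0.56, [0.5161, -0.1818, 0.0126])]
lip_balm [(0.49, [0.5108, 0.0075, 0.0242])]
sharpener [(0.42, [0.4935, 0.1738, 0.0116])]
stop_face [(0.89, [0.6052, 0.0118, 0.0811])]
```

View pics/scene0.png

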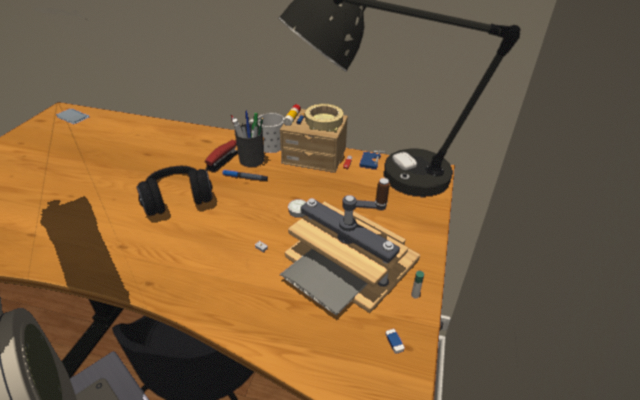

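View pics/top0.png

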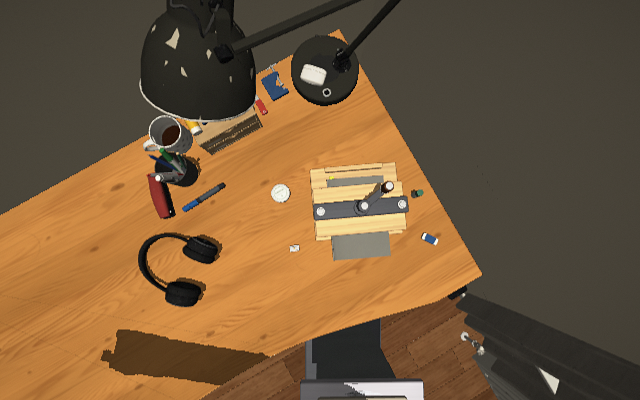

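The scene view shows the press at about (345,245), with the sleeve at (382,190) and the lip balm at (418,285). In the top view the nuts are at about (320,211) and (402,204), the sleeve is at (388,187) and the notebook's front edge is at about (362,257). I'll enlarge both to fit the press pose.

Run:
```python
import cv2,numpy as np
a=cv2.imread("pics/scene0.png")[165:320,265:435]; b=cv2.imread("pics/top0.png")[150:270,285:445]
a=cv2.resize(a,None,fx=2.35,fy=2.35,interpolation=3)
b=cv2.resize(b,None,fx=5,fy=5,interpolation=3)
cv2.imwrite("pics/tc.png",b)
```

```text
(no output)
```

View pics/tc.png

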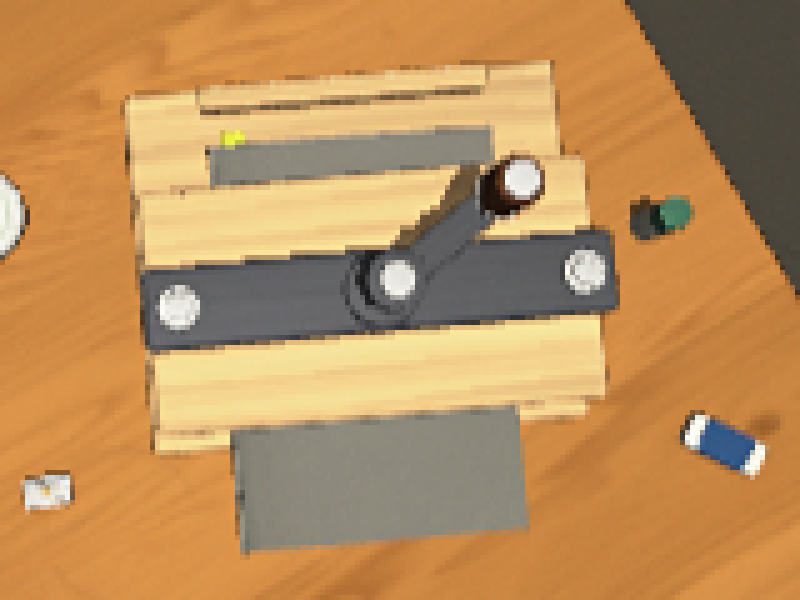

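The crop shows the nuts at (178,306) and (585,270), and the bed corners at (126,97), (551,62), (156,453) and (588,413). The notebook's front edge runs (245,552)–(527,527), and the sleeve cap is at (522,178).

Run:
```python
from h import *
from scipy.optimize import least_squares
p,M=cam("top")
u=lambda a,b:np.array([285+a/5-.4,150+b/5-.4])
obj=np.array([[0,.096,.129],[0,-.096,.129],[.12,.115,.018],[.12,-.115,.018],[-.07,.115,.018],[-.07,-.115,.018]])
px=np.array([u(178,306),u(585,270),u(126,97),u(551,62),u(156,453),u(588,413)])
def W(q,o): return np.c_[q[0]+np.cos(q[2])*o[:,0]-np.sin(q[2])*o[:,1],q[1]+np.sin(q[2])*o[:,0]+np.cos(q[2])*o[:,1],o[:,2]]
f=lambda q:(proj(p,M,W(q,obj))-px).ravel()
r=least_squares(f,[.6,.01,0]);q=r.x;print(q,f(q).round(1))
def tp(X): c,s=np.cos(q[2]),np.sin(q[2]);d=X[:2]-q[:2];return np.array([c*d[0]+s*d[1],-s*d[0]+c*d[1]])
for n,a,z in[("nfL",(245,552),.028),("nfR",(527,527),.028),("nrL",(211,150),.028),("nrR",(490,128),.028),("stopL",(200,113),.03),("stopR",(485,90),.03),("cap",(522,178),.239),("spindle",(398,278),.2),("lip",(677,213),.067),("eraser",(724,444),.013),("sharp",(48,491),.012),]:
    X=ray(p,M,u(*a),z);print(n,X.round(4),tp(X).round(4))
X=ray(p,M,u(522,178),.239); print(np.degrees(q[2]))
p2,M2=cam("scene")
for k in("sleeve","lip_balm","notebook_front"):print(loc(p2,M2,k))
print(proj(p2,M2,W(q,obj)).round(0).tolist())
```

```text
[0.59216001 0.00960792 0.08384889] [-0.1 -0.1  0.5 -0.  -0.9 -0.4  0.5 -0.7 -0.7  0.5  0.6  0.6]
nfL [0.4634 0.071  0.028 ] [-0.1232  0.0719]
nfR [ 0.4753 -0.0744  0.028 ] [-0.1235 -0.074 ]
nrL [0.6714 0.0874 0.028 ] [0.0854 0.0709]
nrR [ 0.6827 -0.0588  0.028 ] [ 0.0845 -0.0757]
stopL [0.6905 0.0931 0.03  ] [0.105  0.0749]
stopR [ 0.7025 -0.0562  0.03  ] [ 0.1044 -0.0748]
cap [ 0.6294 -0.0354  0.239 ] [ 0.0334 -0.0479]
spindle [0.5915 0.0112 0.2   ] [-0.0006  0.0017]
lip [ 0.6335 -0.1455  0.067 ] [ 0.0282 -0.158 ]
eraser [ 0.5171 -0.182   0.013 ] [-0.0909 -0.1847]
sharp [0.4944 0.173  0.012 ] [-0.0837  0.171 ]
4.804187572256588
[(0.72, [0.6196, -0.0409, 0.2098]), (0.23, [0.4929, 0.1682, 0.0077])]
[(0.58, [0.6255, -0.1487, 0.0417])]
[(0.84, [0.5115, -0.0087, 0.0302])]
[[311.0, 199.0], [388.0, 242.0], [338.0, 208.0], [421.0, 253.0], [283.0, 250.0], [370.0, 308.0]]
```

```bash
cat >> h.py <<'E'
Q=np.array([.5922,.0096,.0838])
def w(x,y,z):
    c,s=np.cos(Q[2]),np.sin(Q[2]); return np.array([Q[0]+c*x-s*y,Q[1]+s*x+c*y,z])
def delta(P,ax):
    "offset/twist units to TCP P with tool pointing down and closing axis at world angle ax"
    s=ctrl.read_state(); Rc=R.from_rotvec(s["orientation"])
    best=None
    for a in(ax,ax+np.pi):
        y=np.array([np.cos(a),np.sin(a),0]);z=np.array([0,0,-1.]);Rt=R.from_matrix(np.c_[np.cross(y,z),y,z])
        t=(Rt*Rc.inv()).as_rotvec()
        if best is None or np.linalg.norm(t)<np.linalg.norm(best): best=t
    return ((P-s["tcp_pos"])/.04).round(3).tolist(),(np.degrees(best)/6).round(3).tolist()
E
python3 - <<'E'
from h import *
s=ctrl.read_state();print(R.from_rotvec(s["orientation"]).as_matrix().round(3).tolist())
print(delta(np.array([.40,.35,.231]),Q[2]+np.pi/2), delta(w(-.165,-.001,.12),Q[2]+np.pi/2),w(-.165,-.001,0))
E
```

```text
[[-0.961, 0.276, 0.0], [0.276, 0.961, 0.0], [0.0, 0.0, -1.0]]
([5.685, -6.267, -0.009], [-0.001, -0.0, 3.472]) ([6.382, -15.148, -2.784], [-0.001, -0.0, 3.472]) [ 0.42786271 -0.00520731  0.        ]
```

>>> {"fn": "carry_out", "kwargs": {
  "commands": [
    {"offset": [0.7,-0.75,0],"twist": [0,0,0.5],"claw": 85},
    {"offset": [1.4,-1.5,0],"twist": [0,0,1],"claw": 85},
    {"offset": [2.1,-2.25,0],"twist": [0,0,1.5],"claw": 85},
    {"offset": [2.8,-3.0,0],"twist": [0,0,2],"claw": 85},
    {"offset": [3.5,-3.8,0],"twist": [0,0,2.5],"claw": 85},
    {"offset": [4.2,-4.6,0],"twist": [0,0,3],"claw": 85},
    {"offset": [4.9,-5.4,0],"twist": [0,0,3.47],"claw": 85},
    {"offset": [5.6,-6.2,0],"twist": [0,0,3.47],"claw": 85}
  ]
}}

```text
time_s: 2.22
tcp_pos: [0.3954, 0.3535, 0.2317]
orientation: [-0.136, 3.138, 0.001]
contact_force: [1.5, 0.6, -0.4]
opening: 0.085
finger_force: 0.0
```

Run:
```python
from h import *
s=ctrl.read_state();print(s["tcp_pos"],s["joints"],s["contact_force"])
print(delta(w(-.165,-.001,.15),Q[2]+np.pi/2)); print(ctrl.grab_frame("wrist")["hand_eye"].round(3))
```

```text
[0.3953826  0.3535452  0.23165994] [-0.90598355  0.12047246  0.09831917  1.71741349 -0.01244963  1.30355126
  0.85255399] [ 1.45194364  0.60247587 -0.41621203]
([0.812, -8.969, -2.041], [-0.007, 0.004, -0.029])
[[ 0.    -0.949 -0.315  0.082]
 [ 1.     0.001 -0.001 -0.   ]
 [ 0.002 -0.315  0.949 -0.142]
 [ 0.     0.     0.     1.   ]]
```

>>> {"fn": "carry_out", "kwargs": {
  "commands": [
    {"offset": [0.1,-1.0,0],"claw": 85},
    {"offset": [0.2,-2.0,0],"claw": 85},
    {"offset": [0.3,-3.0,0],"claw": 85},
    {"offset": [0.4,-4.0,0],"claw": 85},
    {"offset": [0.5,-5.0,0],"claw": 85},
    {"offset": [0.6,-6.0,0],"claw": 85},
    {"offset": [0.7,-7.0,-0.5],"claw": 85},
    {"offset": [0.8,-8.0,-1.2],"claw": 85}
  ]
}}

```text
schema error: expected keys offset, twist, claw
```

>>> {"fn": "carry_out", "kwargs": {
  "commands": [
    {"offset": [0.0,-0.8,-0.8],"claw": 85},
    {"offset": [0.0,-0.97,-0.8],"claw": 85},
    {"offset": [0.0,-0.97,-0.8],"claw": 85}
  ]
}}

```text
schema error: expected keys offset, twist, claw
```

Run:
```python
from h import *
s=ctrl.read_state();print(s["tcp_pos"],s["joints"],s["contact_force"])
print(delta(w(-.165,-.001,.0),Q[2]+np.pi/2))
p,M=cam("wrist");save(p,"w1.png")
for k in("notebook_front","notebook","platen","sharpener","eraser"):print(k,loc(p,M,k))
for x,y in((-.1233,.073),(-.1233,-.075),(-.07,.115),(-.07,-.115)): print(proj(p,M,w(x,y,.018)).round())
```

```text
[0.40199946 0.34591445 0.23182851] [-0.89935357  0.11983892  0.1090246   1.71796313 -0.00964503  1.30390572
  0.85645559] [ 6.88438256 -6.69532154 -0.18564796]
([0.647, -8.778, -5.796], [0.021, 0.029, 0.091])
notebook_front [(0.82, [0.5061, 0.0461, 0.0317])]
notebook [(0.86, [0.5107, 0.0475, 0.0323])]
platen [(0.79, [0.5545, 0.0804, 0.0796])]
sharpener [(0.63, [0.4933, 0.1742, 0.0126])]
eraser [(0.6, [0.6391, 0.2297, 0.0159])]
[[ 62. 202.]]
[[-76. 203.]]
[[111. 247.]]
[[-94. 249.]]
```

View pics/w1.png

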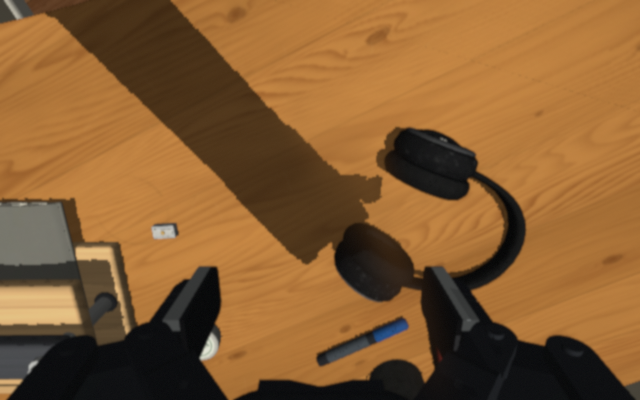

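The refused calls left the arm where it was. The wrist view shows the notebook's front-left corner at about (72,203), and my prediction was (62,202), so the fit holds. Moving on with twist included.

>>> {"fn": "carry_out", "kwargs": {
  "commands": [
    {"offset": [0.1,-1.0,0],"twist": [0,0,0],"claw": 85},
    {"offset": [0.2,-2.0,0],"twist": [0,0,0],"claw": 85},
    {"offset": [0.3,-3.0,0],"twist": [0,0,0],"claw": 85},
    {"offset": [0.4,-4.0,0],"twist": [0,0,0],"claw": 85},
    {"offset": [0.5,-5.0,0],"twist": [0,0,0],"claw": 85},
    {"offset": [0.6,-6.0,0],"twist": [0,0,0],"claw": 85},
    {"offset": [0.65,-7.0,-0.5],"twist": [0,0,0],"claw": 85},
    {"offset": [0.65,-8.0,-1.2],"twist": [0,0,0],"claw": 85}
  ]
}}

```text
time_s: 3.23
tcp_pos: [0.4214, 0.043, 0.1903]
orientation: [-0.133, 3.135, 0.002]
contact_force: [1.0, -0.1, -0.8]
opening: 0.0852
finger_force: 0.0
```

>>> {"fn": "carry_out", "kwargs": {
  "commands": [
    {"offset": [0.0,-0.8,-0.8],"twist": [0,0,0],"claw": 85},
    {"offset": [0.0,-0.8,-0.8],"twist": [0,0,0],"claw": 85},
    {"offset": [0.0,-0.8,-0.8],"twist": [0,0,0],"claw": 85}
  ]
}}

```text
time_s: 3.48
tcp_pos: [0.4192, 0.0111, 0.1558]
orientation: [0.129, -3.136, 0.001]
contact_force: [-0.1, 0.2, 0.3]
opening: 0.0852
finger_force: 0.0
```

Run:
```python
from h import *
s=ctrl.read_state();print(s["time_s"],s["tcp_pos"],s["joints"],s["contact_force"])
print(delta(w(-.165,-.001,.0),Q[2]+np.pi/2))
p,M=cam("wrist");save(p,"w2.png")
for k in("notebook_front","notebook","platen"):print(k,loc(p,M,k))
for x,y in((-.1233,.073),(-.1233,-.075),(-.07,.115),(-.07,-.115)): print(proj(p,M,w(x,y,.018)).round())
```

```text
3.4833 [0.41923467 0.01107458 0.15584644] [-0.5857175  -0.09142499  0.43423376  2.08588151  0.04247018  1.14172906
  1.48219299] [-0.06846236  0.22457566  0.2870751 ]
([0.216, -0.407, -3.896], [0.006, -0.025, 0.015])
notebook_front [(0.97, [0.5077, 0.0028, 0.0258]), (0.56, [0.5149, -0.1831, 0.0119])]
notebook [(0.56, [0.5124, 0.0026, 0.0272])]
platen [(0.58, [0.5419, 0.0197, 0.0821])]
[[387. 241.]]
[[217. 241.]]
[[429. 294.]]
[[178. 294.]]
```

View pics/w2.png

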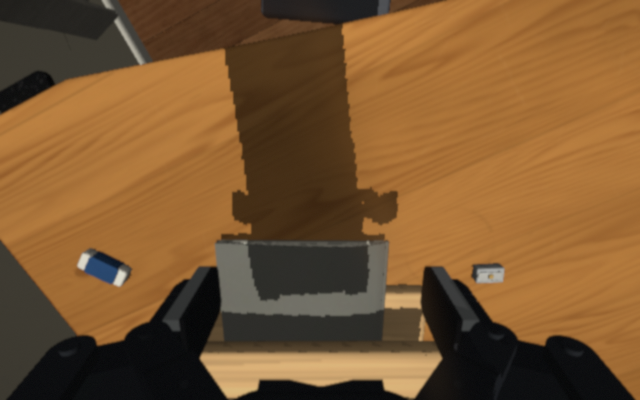

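The notebook's front corners show at (217,241) and (387,241), exactly as predicted. Next I descend in front of it.

>>> {"fn": "carry_out", "kwargs": {
  "commands": [
    {"offset": [0.1,-0.2,-0.8],"twist": [0,0,0],"claw": 85},
    {"offset": [0.2,-0.4,-1.6],"twist": [0,0,0],"claw": 85},
    {"offset": [0.2,-0.4,-2.4],"twist": [0,0,0],"claw": 85},
    {"offset": [0.2,-0.4,-3.1],"twist": [0,0,0],"claw": 85},
    {"offset": [0.2,-0.4,-3.6],"twist": [0,0,0],"claw": 85},
    {"offset": [0.2,-0.4,-3.85],"twist": [0,0,0],"claw": 85},
    {"offset": [0.2,-0.4,-3.85],"twist": [0,0,0],"claw": 85}
  ]
}}

```text
time_s: 4.27
tcp_pos: [0.4276, -0.0035, 0.002]
orientation: [0.134, -3.136, 0.001]
contact_force: [-0.2, 0.3, -0.6]
opening: 0.0851
finger_force: 0.0
```

Run:
```python
from h import *
s=ctrl.read_state();print(s["time_s"],s["tcp_pos"],s["joints"],s["contact_force"])
print(delta(w(-.165,-.001,.0),Q[2]+np.pi/2));print(delta(w(-.145,-.001,.0),Q[2]+np.pi/2))
print(delta(w(-.117,-.001,.0),Q[2]+np.pi/2))
```

```text
4.2667 [ 0.4276393  -0.00345752  0.00196208] [-0.53698589  0.20257826  0.46980843  2.20338166 -0.13134376  0.76392938
  1.67616354] [-0.18731758  0.30914807 -0.56958347]
([0.006, -0.044, -0.049], [0.006, -0.024, -0.016])
([0.504, -0.002, -0.049], [0.006, -0.024, -0.016])
([1.201, 0.057, -0.049], [0.006, -0.024, -0.016])
```

>>> {"fn": "carry_out", "kwargs": {
  "commands": [
    {"offset": [0.15,-0.03,-0.04],"twist": [0,0,0],"claw": 85},
    {"offset": [0.3,-0.02,-0.04],"twist": [0,0,0],"claw": 85},
    {"offset": [0.45,0,-0.04],"twist": [0,0,0],"claw": 85},
    {"offset": [0.55,0,-0.04],"twist": [0,0,0],"claw": 85},
    {"offset": [0.65,0.01,-0.04],"twist": [0,0,0],"claw": 85},
    {"offset": [0.75,0.02,-0.04],"twist": [0,0,0],"claw": 85},
    {"offset": [0.83,0.025,-0.04],"twist": [0,0,0],"claw": 85},
    {"offset": [0.9,0.03,-0.04],"twist": [0,0,0],"claw": 85}
  ]
}}

```text
time_s: 4.93
tcp_pos: [0.4645, -0.0031, 0.0015]
orientation: [0.131, -3.138, -0.0]
contact_force: [-1.4, -0.0, 2.5]
opening: 0.0849
finger_force: 0.6
```

>>> {"fn": "carry_out", "kwargs": {
  "commands": [
    {"offset": [0.06,0.005,0],"twist": [0,0,0],"claw": 85},
    {"offset": [0.12,0.01,0],"twist": [0,0,0],"claw": 85},
    {"offset": [0.16,0.014,0],"twist": [0,0,0],"claw": 85},
    {"offset": [0.2,0.017,0],"twist": [0,0,0],"claw": 85},
    {"offset": [0.2,0.017,0],"twist": [0,0,0],"claw": 85}
  ]
}}

```text
time_s: 5.35
tcp_pos: [0.4726, -0.0024, 0.0015]
orientation: [-0.131, 3.139, 0.0]
contact_force: [-0.1, 0.2, -0.2]
opening: 0.0851
finger_force: 0.0
```

```bash
cat > nb.py <<'E'
from h import *
s=ctrl.read_state();print(s["time_s"],s["tcp_pos"],s["contact_force"].round(2),s["wrist_torque"].round(2))
d=s["tcp_pos"][:2]-Q[:2];print("press x",d@[np.cos(Q[2]),np.sin(Q[2])])
p,M=cam("top")
m=ctrl.trace(p,"notebook")[0]["region"]
p2,M2=cam("scene");print(loc(p,M,"notebook_front"),loc(p2,M2,"notebook_front"))
save(p,"top_nb.png")
g=p["frame"].astype(int)
# dark grey strip between notebook rear edge & stop, sampled along press x at several y
for y in(-.05,-.02,.02,.05):
    xs=np.arange(.07,.125,.0025);uv=proj(p,M,[w(x,y,.03) for x in xs]).astype(np.float32)
    v=cv2.remap(p["frame"],uv[:,:1].copy(),uv[:,1:].copy(),1)[:,0].astype(int)
    print(y,(v[:,0]-v[:,2]).tolist())
E
python3 nb.py
```

```text
5.35 [ 0.4726383  -0.00235357  0.00154304] [-0.1   0.19 -0.22] [-0.    0.04  0.02]
press x -0.12014267722175885
[(0.6, [0.6574, 0.0228, 0.0312])] [(0.98, [0.5345, -0.0437, 0.0267])]
-0.05 [14, 16, 16, 16, 17, 18, 18, 17, 18, 18, 16, 13, 64, 99, 64, 94, 105, 104, 104, 112, 130, 141]
-0.02 [14, 16, 18, 18, 18, 18, 17, 17, 17, 18, 18, 15, 55, 84, 65, 96, 104, 104, 105, 115, 135, 145]
0.02 [15, 16, 18, 19, 17, 18, 17, 18, 19, 18, 17, 15, 40, 73, 80, 88, 101, 102, 102, 107, 122, 146]
0.05 [16, 18, 18, 18, 18, 18, 16, 17, 19, 18, 17, 13, 45, 78, 79, 90, 103, 102, 103, 110, 128, 147]
```

>>> {"fn": "carry_out", "kwargs": {
  "commands": [
    {"offset": [0.04,0.003,0],"twist": [0,0,0],"claw": 85},
    {"offset": [0.07,0.006,0],"twist": [0,0,0],"claw": 85},
    {"offset": [0.1,0.008,0],"twist": [0,0,0],"claw": 85}
  ]
}}

```text
time_s: 5.85
tcp_pos: [0.4763, -0.002, 0.0015]
orientation: [0.131, -3.139, -0.0]
contact_force: [-0.9, -0.2, -0.2]
opening: 0.0848
finger_force: 0.6
```

>>> {"fn": "carry_out", "kwargs": {
  "commands": [
    {"offset": [0.03,0.003,0],"twist": [0,0,0],"claw": 85},
    {"offset": [0.03,0.003,0],"twist": [0,0,0],"claw": 85}
  ]
}}

```text
time_s: 6.02
tcp_pos: [0.4764, -0.002, 0.0012]
orientation: [0.131, -3.136, -0.0]
contact_force: [-5.5, -0.3, 3.9]
opening: 0.0848
finger_force: 2.8
```

```bash
python3 nb.py
```

```text
6.0167 [ 0.47639311 -0.00204968  0.00117482] [-5.52 -0.34  3.89] [-0.02  1.07  0.09]
press x -0.11637560881679544
[(0.96, [0.6648, 0.0227, 0.0307])] [(0.96, [0.5356, -0.0433, 0.0267])]
-0.05 [14, 17, 17, 17, 16, 16, 18, 18, 17, 17, 17, 17, 16, 13, 49, 95, 105, 104, 104, 112, 129, 141]
-0.02 [16, 16, 17, 18, 18, 18, 18, 18, 17, 17, 18, 17, 18, 15, 50, 97, 105, 104, 106, 115, 134, 145]
0.02 [16, 16, 17, 17, 18, 19, 17, 18, 18, 18, 18, 18, 16, 13, 50, 89, 102, 102, 102, 107, 122, 146]
0.05 [16, 18, 18, 18, 18, 18, 17, 18, 18, 17, 18, 19, 16, 13, 54, 93, 104, 103, 102, 109, 127, 147]
```

The rear edge has met the stop: force is up to 5.5 N with no further motion, and the dark gap has closed evenly at all four y positions. One small firm nudge, then I retreat and rise.

>>> {"fn": "carry_out", "kwargs": {
  "commands": [
    {"offset": [0.03,0.003,0],"twist": [0,0,0],"claw": 85},
    {"offset": [0.03,0.003,0],"twist": [0,0,0],"claw": 85}
  ]
}}

```text
time_s: 6.43
tcp_pos: [0.4764, -0.002, 0.0009]
orientation: [0.131, -3.134, -0.0]
contact_force: [-10.3, -0.3, 7.0]
opening: 0.0849
finger_force: 5.2
```

>>> {"fn": "carry_out", "kwargs": {
  "commands": [
    {"offset": [-0.2,-0.02,0],"twist": [0,0,0],"claw": 85},
    {"offset": [-0.6,-0.05,0],"twist": [0,0,0],"claw": 85},
    {"offset": [-1.2,-0.1,0.2],"twist": [0,0,0],"claw": 85},
    {"offset": [-1.2,-0.1,1.1],"twist": [0,0,0],"claw": 60},
    {"offset": [-1.2,-0.1,2.1],"twist": [0,0,0],"claw": 50},
    {"offset": [-1.2,-0.1,3.1],"twist": [0,0,0],"claw": 50},
    {"offset": [-1.2,-0.1,4.1],"twist": [0,0,0],"claw": 50},
    {"offset": [-1.0,-0.1,5.1],"twist": [0,0,0],"claw": 50}
  ]
}}

```text
time_s: 7.1
tcp_pos: [0.4376, -0.0062, 0.2077]
orientation: [-0.13, 3.138, 0.002]
contact_force: [0.8, -0.4, -0.3]
opening: 0.0499
finger_force: 0.0
```

>>> {"fn": "carry_out", "kwargs": {
  "commands": [
    {"offset": [0.0,0,1.0],"twist": [0,0,0],"claw": 50},
    {"offset": [0.7,0,2.0],"twist": [0,0,0],"claw": 50},
    {"offset": [1.4,0,2.3],"twist": [0,0,0],"claw": 50},
    {"offset": [2.3,-0.2,2.3],"twist": [0,0,0],"claw": 50},
    {"offset": [2.3,-0.2,2.3],"twist": [0,0,0],"claw": 50},
    {"offset": [2.3,-0.2,2.3],"twist": [0,0,0],"claw": 50}
  ]
}}

```text
time_s: 7.6
tcp_pos: [0.5315, -0.0142, 0.2962]
orientation: [0.13, -3.137, 0.003]
contact_force: [-0.2, -0.9, -0.4]
opening: 0.0504
finger_force: 0.0
```

Run:
```python
from h import *
s=ctrl.read_state();print(s["time_s"],s["tcp_pos"],s["joints"],s["contact_force"])
p,M=cam("wrist");save(p,"w3.png")
print(loc(p,M,"sleeve"),loc(p,M,"crank"),loc(p,M,"notebook_front"))
c=.962
print(proj(p,M,[w(.06*np.cos(c),-.06*np.sin(c),z) for z in(.185,.235,.239)]),proj(p,M,[w(0,0,.2)]))
print(proj(p,M,[w(-.106,.073,.024),w(-.106,-.075,.024)]))
print(delta(w(.06*np.cos(c),-.06*np.sin(c),.27),Q[2]+np.pi/2))
p,M=cam("scene");print(loc(p,M,"sleeve"));p,M=cam("top");print(loc(p,M,"sleeve"))
```

```text
7.6 [ 0.53154719 -0.01421682  0.29624017] [-0.56658515  0.09139776  0.5479217   1.62939112 -0.0457746   1.43604949
  1.63903537] [-0.16098756 -0.89928    -0.36216396]
[(0.76, [0.626, -0.0363, 0.2153])] [(0.86, [0.6202, -0.0277, 0.1848])] [(0.97, [0.5155, 0.0016, 0.0285]), (0.5, [0.5195, -0.1861, 0.0128])]
[[284.98089344 306.372949  ]
 [277.95892422 348.95439819]
 [277.27971393 353.07315144]] [[345.56369107 280.05184618]]
[[401.32179293 117.76159851]
 [272.49783042 117.84120421]]
([2.513, -0.567, -0.696], [-0.01, 0.005, 0.003])
[(0.51, [0.6174, -0.0403, 0.2098])]
[(0.57, [0.6257, -0.0274, 0.2231])]
```

View pics/w3.png

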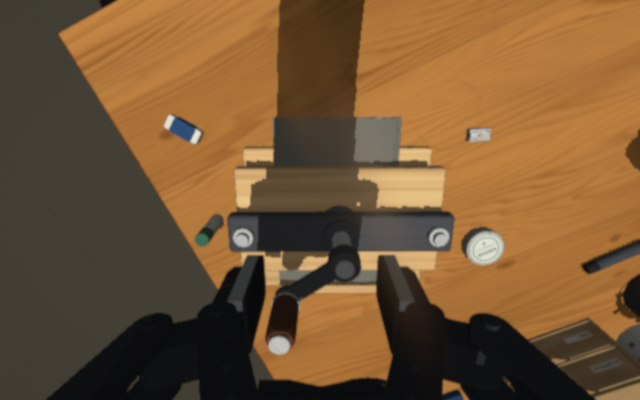

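Notebook corners are at (274,118) and (400,118), which is the predicted home position. The sleeve cap is at (280,343), a few pixels off prediction, so I'll triangulate it.

Run:
```python
from h import *
from scipy.optimize import least_squares
V=[]
for n,uv in(("top",(285+522/5-.4,150+178/5-.4)),("wrist",(280,343))):
    p,M=cam(n);V.append((p,M,uv))
    if n=="wrist": print(proj(p,M,[w(0,.096,.129),w(0,-.096,.129)]))
f=lambda X:np.ravel([proj(p,M,X)[0]-uv for p,M,uv in V])
r=least_squares(f,[.63,-.035,.23]);print(r.x,r.fun)
p,M=cam("scene");print("scene",proj(p,M,r.x)); 
cv2.imwrite("pics/sc.png",cv2.resize(p["frame"][165:205,350:410,::-1],None,fx=8,fy=8,interpolation=2))
X=r.x-w(0,0,0);c,s=np.cos(Q[2]),np.sin(Q[2]);x,y=c*X[0]+s*X[1],-s*X[0]+c*X[1];print(x,y,np.hypot(x,y),np.arctan2(-y,x))
```

```text
[[438.99793736 240.67191961]
 [240.24248361 240.56620137]]
[ 0.63024722 -0.03532074  0.23005401] [-0.83518911  0.14790817 -0.29484364  0.03941394]
scene [[382.80791795 180.48570088]]
0.034153754019525424 -0.04794772974451186 0.058868189213521736 0.9518548314189932
```

View pics/sc.png

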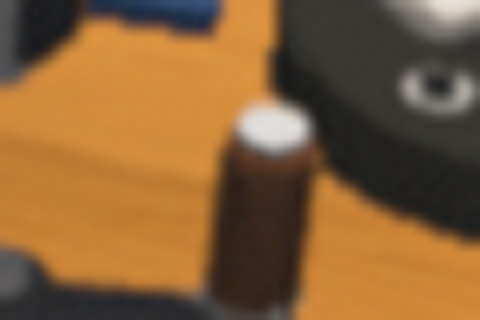

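The cap shows at about (384,181) in the scene view, in line with the triangulated z of about 0.230. That puts the sleeve middle near 0.204.

Run:
```python
from h import *
c=.955
for z in(.26,.19):print(delta(w(.06*np.cos(c),-.06*np.sin(c),z),Q[2]+np.pi/2))
```

```text
([2.507, -0.564, -0.943], [-0.005, 0.004, 0.0])
([2.507, -0.564, -2.693], [-0.005, 0.004, 0.0])
```

>>> {"fn": "carry_out", "kwargs": {
  "commands": [
    {"offset": [0.8,-0.2,0],"twist": [0,0,0],"claw": 50},
    {"offset": [1.7,-0.4,0],"twist": [0,0,0],"claw": 50},
    {"offset": [2.5,-0.56,0],"twist": [0,0,0],"claw": 50},
    {"offset": [2.5,-0.56,-0.8],"twist": [0,0,0],"claw": 50},
    {"offset": [2.5,-0.56,-1.6],"twist": [0,0,0],"claw": 50},
    {"offset": [2.5,-0.56,-2.3],"twist": [0,0,0],"claw": 50},
    {"offset": [2.5,-0.56,-2.65],"twist": [0,0,0],"claw": 50},
    {"offset": [2.5,-0.56,-2.65],"twist": [0,0,0],"claw": 50}
  ]
}}

```text
time_s: 8.82
tcp_pos: [0.6288, -0.0359, 0.1876]
orientation: [0.131, -3.133, 0.0]
contact_force: [-0.9, 0.1, 0.1]
opening: 0.0499
finger_force: 0.0
```

>>> {"fn": "carry_out", "kwargs": {
  "commands": [
    {"offset": [0,0,0],"twist": [0,0,0],"claw": 10},
    {"offset": [0,0,0],"twist": [0,0,0],"claw": 10},
    {"offset": [0,0,0],"twist": [0,0,0],"claw": 10},
    {"offset": [0,0,0],"twist": [0,0,0],"claw": 10},
    {"offset": [0,0,0],"twist": [0,0,0],"claw": 10}
  ],
  "grip_force": 30
}}

```text
time_s: 9.23
tcp_pos: [0.6315, -0.0362, 0.1933]
orientation: [-0.131, 3.136, 0.001]
contact_force: [-0.3, 0.3, 7.6]
opening: 0.0217
finger_force: 31.2
```

Run:
```python
from h import *
s=ctrl.read_state();print(s["time_s"],s["tcp_pos"],s["joints"],s["contact_force"],s["wrist_torque"],s["opening"])
X=s["tcp_pos"]-w(0,0,0);c,t=np.cos(Q[2]),np.sin(Q[2]);x,y=c*X[0]+t*X[1],-t*X[0]+c*X[1];print(x,y,np.hypot(x,y),np.arctan2(-y,x))
p,M=cam("wrist");save(p,"w4.png")
```

```text
9.2333 [ 0.63151153 -0.03619442  0.19326541] [-0.44645494  0.40271539  0.5677538   1.52145154 -0.22261815  1.27959317
  1.80305281] [-0.29775289  0.29381241  7.59919545] [0.10633025 0.25911643 0.00086914] 0.02171082888554742
0.035340496527754194 -0.04892417221952459 0.060353337291270875 0.9452256944833752
```

View pics/w4.png

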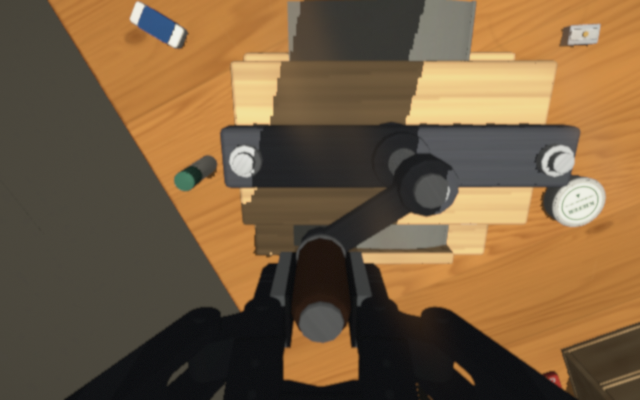

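The sleeve is between the pads (about (320,275)). The 7.6 N upward force suggests the tips touch the crank arm, so I'll open, lift 5 mm and regrip.

>>> {"fn": "carry_out", "kwargs": {
  "commands": [
    {"offset": [0,0,0],"twist": [0,0,0],"claw": 40},
    {"offset": [0,0,0],"twist": [0,0,0],"claw": 40},
    {"offset": [0,0,0.12],"twist": [0,0,0],"claw": 40},
    {"offset": [0,0,0.12],"twist": [0,0,0],"claw": 40}
  ]
}}

```text
time_s: 9.62
tcp_pos: [0.631, -0.0364, 0.1972]
orientation: [-0.131, 3.138, 0.0]
contact_force: [0.5, -0.2, 1.2]
opening: 0.0401
finger_force: 0.0
```

>>> {"fn": "carry_out", "kwargs": {
  "commands": [
    {"offset": [0,0,0],"twist": [0,0,0],"claw": 15},
    {"offset": [0,0,0],"twist": [0,0,0],"claw": 15},
    {"offset": [0,0,0],"twist": [0,0,0],"claw": 15},
    {"offset": [0,0,0],"twist": [0,0,0],"claw": 15},
    {"offset": [0,0,0],"twist": [0,0,0],"claw": 15},
    {"offset": [0,0,0],"twist": [0,0,0],"claw": 15}
  ],
  "grip_force": 30
}}

```text
time_s: 10.12
tcp_pos: [0.6308, -0.0362, 0.1966]
orientation: [-0.131, 3.138, 0.0]
contact_force: [-0.3, 1.2, 4.4]
opening: 0.0219
finger_force: 30.3
```

```bash
cat > st.py <<'E'
from h import *
import sys
s=ctrl.read_state();print(round(s["time_s"],2),s["tcp_pos"].round(4),"F",s["contact_force"].round(2),s["wrist_torque"].round(2),s["opening"],s["finger_force"])
X=s["tcp_pos"]-w(0,0,0);c,t=np.cos(Q[2]),np.sin(Q[2]);x,y=c*X[0]+t*X[1],-t*X[0]+c*X[1];ph=np.arctan2(-y,x);a=Q[2]-ph
F=s["contact_force"][:2];print("r",np.hypot(x,y).round(4),"phi",ph.round(3),"world ang",a.round(3),"Frad",(F@[np.cos(a),np.sin(a)]).round(2),"Fresist",(-F@[np.sin(a),-np.cos(a)]).round(2), "z+helix",X[2]+ph*.024/2/np.pi)
print(s["joints"].round(2))
E
cat > plan.py <<'E'
# plan.py phi0 dphi n [rshift]: rows relative to commanded pose at phi0
from h import *
import sys
p0,d,n=map(float,sys.argv[1:4])
for k in range(1,int(n)+1):
    q=p0+d*k; A=w(.06*np.cos(q),-.06*np.sin(q),-.024*q/2/np.pi)-w(.06*np.cos(p0),-.06*np.sin(p0),-.024*p0/2/np.pi)
    print((A/.04).round(2).tolist(),end=" ")
print()
E
python3 st.py; python3 plan.py .955 .12 8
```

```text
10.12 [ 0.6308 -0.0362  0.1966] F [-0.31  1.17  4.36] [ 0.16  0.13 -0.06] 0.021941294455733663 30.26635092432116
r 0.0599 phi 0.954 world ang -0.87 Frad -1.09 Fresist 0.52 z+helix 0.20019643583261892
[-0.45  0.4   0.57  1.52 -0.22  1.29  1.8 ]
[-0.14, -0.11, -0.01] [-0.3, -0.2, -0.02] [-0.47, -0.27, -0.03] [-0.64, -0.32, -0.05] [-0.82, -0.34, -0.06] [-1.0, -0.35, -0.07] [-1.18, -0.34, -0.08] [-1.35, -0.3, -0.09]
```

Force has dropped and radius 0.0599 matches 60 mm. Start winding.

>>> {"fn": "carry_out", "kwargs": {
  "commands": [
    {"offset": [-0.14,-0.11,-0.01],"twist": [0,0,0],"claw": 15},
    {"offset": [-0.3,-0.2,-0.02],"twist": [0,0,0],"claw": 15},
    {"offset": [-0.47,-0.27,-0.03],"twist": [0,0,0],"claw": 15},
    {"offset": [-0.64,-0.32,-0.05],"twist": [0,0,0],"claw": 15},
    {"offset": [-0.82,-0.34,-0.06],"twist": [0,0,0],"claw": 15},
    {"offset": [-1.0,-0.35,-0.07],"twist": [0,0,0],"claw": 15},
    {"offset": [-1.18,-0.34,-0.08],"twist": [0,0,0],"claw": 15},
    {"offset": [-1.35,-0.3,-0.09],"twist": [0,0,0],"claw": 15}
  ]
}}

```text
time_s: 10.78
tcp_pos: [0.5762, -0.0478, 0.1928]
orientation: [-0.132, 3.138, 0.001]
contact_force: [5.0, 4.6, 1.3]
opening: 0.022
finger_force: 30.2
```

```bash
python3 st.py; python3 plan.py 1.915 .16 8;python3 plan.py 3.195 .16 8
```

```text
10.78 [ 0.5762 -0.0478  0.1928] F [4.97 4.59 1.35] [ 1.15 -1.08 -0.03] 0.0219841315983771 30.172916106712364
r 0.0596 phi 1.926 world ang -1.842 Frad -5.75 Fresist 3.56 z+helix 0.20016759922652858
[-0.48  0.27  0.58  1.67 -0.16  1.24  1.79]
[-0.23, 0.08, -0.02] [-0.44, 0.2, -0.03] [-0.63, 0.34, -0.05] [-0.79, 0.52, -0.06] [-0.92, 0.72, -0.08] [-1.02, 0.93, -0.09] [-1.09, 1.17, -0.11] [-1.11, 1.4, -0.12] 
[0.01, 0.24, -0.02] [0.06, 0.47, -0.03] [0.15, 0.7, -0.05] [0.27, 0.9, -0.06] [0.42, 1.09, -0.08] [0.6, 1.25, -0.09] [0.81, 1.38, -0.11] [1.03, 1.47, -0.12]
```

>>> {"fn": "carry_out", "kwargs": {
  "commands": [
    {"offset": [-0.23,0.08,-0.02],"twist": [0,0,0],"claw": 15},
    {"offset": [-0.44,0.2,-0.03],"twist": [0,0,0],"claw": 15},
    {"offset": [-0.63,0.34,-0.05],"twist": [0,0,0],"claw": 15},
    {"offset": [-0.79,0.52,-0.06],"twist": [0,0,0],"claw": 15},
    {"offset": [-0.92,0.72,-0.08],"twist": [0,0,0],"claw": 15},
    {"offset": [-1.02,0.93,-0.09],"twist": [0,0,0],"claw": 15},
    {"offset": [-1.09,1.17,-0.11],"twist": [0,0,0],"claw": 15},
    {"offset": [-1.11,1.4,-0.12],"twist": [0,0,0],"claw": 15}
  ]
}}

```text
time_s: 11.45
tcp_pos: [0.5325, 0.0066, 0.1881]
orientation: [-0.129, 3.136, -0.002]
contact_force: [7.8, -2.8, 0.0]
opening: 0.0217
finger_force: 30.0
```

```bash
python3 st.py; python3 plan.py 4.475 .14 8
```

```text
11.45 [0.5325 0.0066 0.1881] F [ 7.8  -2.81  0.03] [-0.67 -1.63  0.03] 0.021710640827151722 29.99591044324916
r 0.0598 phi -3.108 world ang 3.192 Frad -7.65 Fresist 3.2 z+helix 0.17624552995174864
[-0.59  0.16  0.55  1.79 -0.09  1.21  1.63]
[0.2, 0.05, -0.01] [0.41, 0.08, -0.03] [0.62, 0.07, -0.04] [0.83, 0.03, -0.05] [1.03, -0.03, -0.07] [1.22, -0.12, -0.08] [1.39, -0.24, -0.09] [1.55, -0.38, -0.11]
```

>>> {"fn": "carry_out", "kwargs": {
  "commands": [
    {"offset": [0.02,0.24,-0.02],"twist": [0,0,0],"claw": 15},
    {"offset": [0.08,0.47,-0.03],"twist": [0,0,0],"claw": 15},
    {"offset": [0.17,0.69,-0.05],"twist": [0,0,0],"claw": 15},
    {"offset": [0.29,0.89,-0.06],"twist": [0,0,0],"claw": 15},
    {"offset": [0.44,1.08,-0.08],"twist": [0,0,0],"claw": 15},
    {"offset": [0.61,1.24,-0.09],"twist": [0,0,0],"claw": 15},
    {"offset": [0.82,1.37,-0.11],"twist": [0,0,0],"claw": 15},
    {"offset": [1.04,1.46,-0.12],"twist": [0,0,0],"claw": 15}
  ]
}}

```text
time_s: 12.12
tcp_pos: [0.5728, 0.0667, 0.1832]
orientation: [0.132, -3.137, -0.001]
contact_force: [-3.9, 1.9, 6.5]
opening: 0.0216
finger_force: 30.7
```

```bash
python3 st.py
```

```text
12.12 [0.5728 0.0667 0.1832] F [-3.94  1.86  6.55] [ 0.31  0.82 -0.02] 0.021600171538573316 30.69688707262685
r 0.0603 phi -1.814 world ang 1.898 Frad 3.02 Fresist 3.14 z+helix 0.17622379782504788
[-0.62  0.27  0.51  1.68 -0.14  1.23  1.58]
```

>>> {"fn": "carry_out", "kwargs": {
  "commands": [
    {"offset": [0.2,0.05,-0.01],"twist": [0,0,0],"claw": 15},
    {"offset": [0.41,0.08,-0.03],"twist": [0,0,0],"claw": 15},
    {"offset": [0.62,0.07,-0.04],"twist": [0,0,0],"claw": 15},
    {"offset": [0.83,0.03,-0.05],"twist": [0,0,0],"claw": 15},
    {"offset": [1.03,-0.03,-0.07],"twist": [0,0,0],"claw": 15},
    {"offset": [1.22,-0.12,-0.08],"twist": [0,0,0],"claw": 15},
    {"offset": [1.39,-0.24,-0.09],"twist": [0,0,0],"claw": 15},
    {"offset": [1.55,-0.38,-0.11],"twist": [0,0,0],"claw": 15}
  ]
}}

```text
time_s: 12.78
tcp_pos: [0.6356, 0.052, 0.1788]
orientation: [0.133, -3.138, -0.002]
contact_force: [-1.0, 3.6, 6.5]
opening: 0.0217
finger_force: 30.7
```

```bash
python3 st.py; python3 plan.py 5.595 .11 8; python3 plan.py 6.475 .06 8;  python3 plan.py 6.955 .06 8;  python3 plan.py 7.435 .06 8
```

```text
12.78 [0.6356 0.052  0.1788] F [-1.03  3.59  6.45] [0.72 0.22 0.01] 0.02171261540292872 30.706503701512702
r 0.0607 phi -0.69 world ang 0.774 Frad 1.77 Fresist 3.29 z+helix 0.17618808672111422
[-0.54  0.42  0.51  1.52 -0.21  1.26  1.66]
[0.11, -0.12, -0.01] [0.2, -0.26, -0.02] [0.28, -0.4, -0.03] [0.34, -0.56, -0.04] [0.39, -0.72, -0.05] [0.42, -0.88, -0.06] [0.43, -1.04, -0.07] [0.42, -1.21, -0.08] 
[-0.01, -0.09, -0.01] [-0.03, -0.18, -0.01] [-0.05, -0.26, -0.02] [-0.08, -0.35, -0.02] [-0.11, -0.43, -0.03] [-0.15, -0.51, -0.03] [-0.2, -0.59, -0.04] [-0.24, -0.67, -0.05] 
[-0.05, -0.07, -0.01] [-0.11, -0.14, -0.01] [-0.17, -0.21, -0.02] [-0.23, -0.27, -0.02] [-0.3, -0.33, -0.03] [-0.37, -0.39, -0.03] [-0.45, -0.44, -0.04] [-0.53, -0.48, -0.05] 
[-0.08, -0.04, -0.01] [-0.16, -0.08, -0.01] [-0.25, -0.11, -0.02] [-0.33, -0.13, -0.02] [-0.42, -0.15, -0.03] [-0.51, -0.17, -0.03] [-0.6, -0.18, -0.04] [-0.69, -0.19, -0.05]
```

>>> {"fn": "carry_out", "kwargs": {
  "commands": [
    {"offset": [0.11,-0.12,-0.01],"twist": [0,0,0],"claw": 15},
    {"offset": [0.2,-0.26,-0.02],"twist": [0,0,0],"claw": 15},
    {"offset": [0.28,-0.4,-0.03],"twist": [0,0,0],"claw": 15},
    {"offset": [0.34,-0.56,-0.04],"twist": [0,0,0],"claw": 15},
    {"offset": [0.39,-0.72,-0.05],"twist": [0,0,0],"claw": 15},
    {"offset": [0.42,-0.88,-0.06],"twist": [0,0,0],"claw": 15},
    {"offset": [0.43,-1.04,-0.07],"twist": [0,0,0],"claw": 15},
    {"offset": [0.42,-1.21,-0.08],"twist": [0,0,0],"claw": 15}
  ]
}}

```text
time_s: 13.45
tcp_pos: [0.6522, 0.0018, 0.1754]
orientation: [0.131, -3.138, -0.0]
contact_force: [-2.5, 3.6, 4.3]
opening: 0.0222
finger_force: 30.5
```

```bash
python3 st.py
```

```text
13.45 [0.6522 0.0018 0.1754] F [-2.53  3.63  4.33] [ 0.82  0.48 -0.02] 0.02218162031950385 30.472457950527314
r 0.0605 phi 0.213 world ang -0.129 Frad -2.98 Fresist 3.28 z+helix 0.1761894075313068
[-0.46  0.46  0.52  1.48 -0.23  1.27  1.75]
```

>>> {"fn": "carry_out", "kwargs": {
  "commands": [
    {"offset": [-0.01,-0.09,-0.01],"twist": [0,0,0],"claw": 15},
    {"offset": [-0.03,-0.18,-0.01],"twist": [0,0,0],"claw": 15},
    {"offset": [-0.05,-0.26,-0.02],"twist": [0,0,0],"claw": 15},
    {"offset": [-0.08,-0.35,-0.02],"twist": [0,0,0],"claw": 15}
  ]
}}

```text
time_s: 13.78
tcp_pos: [0.6487, -0.0116, 0.1745]
orientation: [0.131, -3.137, -0.001]
contact_force: [-2.5, 3.6, 4.3]
opening: 0.0219
finger_force: 30.5
```

```bash
python3 st.py;python3 plan.py 6.715 .06 4
```

```text
13.78 [ 0.6487 -0.0116  0.1745] F [-2.48  3.64  4.29] [ 0.91  0.53 -0.02] 0.02194067059029711 30.453973290295835
r 0.0604 phi 0.442 world ang -0.358 Frad -3.6 Fresist 2.54 z+helix 0.17618963055552064
[-0.44  0.45  0.53  1.49 -0.23  1.26  1.77]
[-0.03, -0.08, -0.01] [-0.07, -0.17, -0.01] [-0.11, -0.24, -0.02] [-0.16, -0.32, -0.02]
```

```bash
for i in 0 1 2 3 4 5 6 7 8 9 10 11 12; do a=$(python3 -c "print(6.715+.3*$i)"); echo $a; python3 plan.py $a .06 5; done
```

```text
6.715
[-0.03, -0.08, -0.01] [-0.07, -0.17, -0.01] [-0.11, -0.24, -0.02] [-0.16, -0.32, -0.02] [-0.21, -0.39, -0.03] 
7.015
[-0.06, -0.07, -0.01] [-0.12, -0.14, -0.01] [-0.18, -0.2, -0.02] [-0.25, -0.26, -0.02] [-0.32, -0.31, -0.03] 
7.3149999999999995
[-0.07, -0.05, -0.01] [-0.15, -0.1, -0.01] [-0.23, -0.14, -0.02] [-0.31, -0.17, -0.02] [-0.4, -0.2, -0.03] 
7.615
[-0.09, -0.03, -0.01] [-0.17, -0.05, -0.01] [-0.26, -0.06, -0.02] [-0.35, -0.07, -0.02] [-0.44, -0.08, -0.03] 
7.915
[-0.09, 0.0, -0.01] [-0.18, 0.01, -0.01] [-0.27, 0.02, -0.02] [-0.36, 0.03, -0.02] [-0.44, 0.06, -0.03] 
8.215
[-0.09, 0.03, -0.01] [-0.17, 0.06, -0.01] [-0.25, 0.1, -0.02] [-0.33, 0.14, -0.02] [-0.41, 0.19, -0.03] 
8.515
[-0.07, 0.05, -0.01] [-0.14, 0.11, -0.01] [-0.21, 0.17, -0.02] [-0.28, 0.23, -0.02] [-0.33, 0.3, -0.03] 
8.815
[-0.06, 0.07, -0.01] [-0.11, 0.14, -0.01] [-0.15, 0.22, -0.02] [-0.19, 0.3, -0.02] [-0.23, 0.38, -0.03] 
9.115
[-0.03, 0.08, -0.01] [-0.06, 0.17, -0.01] [-0.08, 0.26, -0.02] [-0.1, 0.35, -0.02] [-0.11, 0.44, -0.03] 
9.415
[-0.01, 0.09, -0.01] [-0.01, 0.18, -0.01] [-0.0, 0.27, -0.02] [0.01, 0.36, -0.02] [0.03, 0.45, -0.03] 
9.715
[0.02, 0.09, -0.01] [0.05, 0.17, -0.01] [0.08, 0.26, -0.02] [0.12, 0.34, -0.02] [0.16, 0.42, -0.03] 
10.015
[0.05, 0.08, -0.01] [0.1, 0.15, -0.01] [0.15, 0.22, -0.02] [0.21, 0.29, -0.02] [0.27, 0.36, -0.03] 
10.315
[0.07, 0.06, -0.01] [0.14, 0.12, -0.01] [0.21, 0.17, -0.02] [0.29, 0.22, -0.02] [0.37, 0.26, -0.03]
```

>>> {"fn": "carry_out", "kwargs": {
  "commands": [
    {"offset": [-0.03,-0.08,-0.01],"twist": [0,0,0],"claw": 15},
    {"offset": [-0.07,-0.17,-0.01],"twist": [0,0,0],"claw": 15},
    {"offset": [-0.11,-0.24,-0.02],"twist": [0,0,0],"claw": 15},
    {"offset": [-0.16,-0.32,-0.02],"twist": [0,0,0],"claw": 15},
    {"offset": [-0.21,-0.39,-0.03],"twist": [0,0,0],"claw": 15}
  ]
}}

```text
time_s: 14.2
tcp_pos: [0.6403, -0.0267, 0.1733]
orientation: [0.132, -3.137, -0.002]
contact_force: [-3.6, 5.6, 6.6]
opening: 0.0219
finger_force: 30.7
```

```bash
python3 st.py
```

```text
14.2 [ 0.6403 -0.0267  0.1733] F [-3.59  5.59  6.61] [1.43 0.71 0.01] 0.02191227102721552 30.703666640547453
r 0.0603 phi 0.73 world ang -0.646 Frad -6.23 Fresist 2.3 z+helix 0.17607391323217952
[-0.43  0.44  0.53  1.52 -0.23  1.25  1.79]
```

>>> {"fn": "carry_out", "kwargs": {
  "commands": [
    {"offset": [-0.06,-0.06,-0.01],"twist": [0,0,0],"claw": 15},
    {"offset": [-0.13,-0.12,-0.01],"twist": [0,0,0],"claw": 15},
    {"offset": [-0.19,-0.18,-0.02],"twist": [0,0,0],"claw": 15},
    {"offset": [-0.26,-0.24,-0.02],"twist": [0,0,0],"claw": 15},
    {"offset": [-0.33,-0.29,-0.03],"twist": [0,0,0],"claw": 15}
  ]
}}

```text
time_s: 14.62
tcp_pos: [0.6276, -0.0387, 0.1722]
orientation: [0.131, -3.139, -0.0]
contact_force: [-0.0, 5.8, 4.6]
opening: 0.0217
finger_force: 30.5
```

```bash
python3 st.py
```

```text
14.62 [ 0.6276 -0.0387  0.1722] F [-0.04  5.76  4.64] [ 1.09 -0.03 -0.01] 0.021667511895535233 30.51307799744336
r 0.0599 phi 1.022 world ang -0.938 Frad -4.67 Fresist 3.37 z+helix 0.17613363461970857
[-0.43  0.41  0.54  1.55 -0.22  1.24  1.8 ]
```

>>> {"fn": "carry_out", "kwargs": {
  "commands": [
    {"offset": [-0.07,-0.04,-0.01],"twist": [0,0,0],"claw": 15},
    {"offset": [-0.15,-0.09,-0.01],"twist": [0,0,0],"claw": 15},
    {"offset": [-0.23,-0.13,-0.02],"twist": [0,0,0],"claw": 15},
    {"offset": [-0.31,-0.16,-0.02],"twist": [0,0,0],"claw": 15},
    {"offset": [-0.4,-0.19,-0.03],"twist": [0,0,0],"claw": 15}
  ]
}}

```text
time_s: 15.03
tcp_pos: [0.6118, -0.0468, 0.1711]
orientation: [-0.131, 3.138, -0.001]
contact_force: [2.1, 2.3, 3.4]
opening: 0.022
finger_force: 30.4
```

```bash
python3 st.py
```

```text
15.03 [ 0.6118 -0.0468  0.1711] F [2.06 2.3  3.44] [ 0.68 -0.48 -0.  ] 0.021974809755070504 30.393459826129856
r 0.0597 phi 1.321 world ang -1.237 Frad -1.49 Fresist 2.7 z+helix 0.17616462500267543
[-0.43  0.37  0.55  1.6  -0.2   1.22  1.81]
```

>>> {"fn": "carry_out", "kwargs": {
  "commands": [
    {"offset": [-0.09,-0.03,-0.01],"twist": [0,0,0],"claw": 15},
    {"offset": [-0.17,-0.05,-0.01],"twist": [0,0,0],"claw": 15},
    {"offset": [-0.26,-0.06,-0.02],"twist": [0,0,0],"claw": 15},
    {"offset": [-0.35,-0.07,-0.02],"twist": [0,0,0],"claw": 15},
    {"offset": [-0.44,-0.08,-0.03],"twist": [0,0,0],"claw": 15}
  ]
}}

```text
time_s: 15.45
tcp_pos: [0.5942, -0.0499, 0.17]
orientation: [-0.131, 3.138, -0.001]
contact_force: [4.4, 1.8, 4.3]
opening: 0.0222
finger_force: 30.4
```

```bash
python3 st.py
```

```text
15.45 [ 0.5942 -0.0499  0.17  ] F [4.45 1.8  4.32] [ 0.33 -1.01 -0.01] 0.022171073450117616 30.35523338699022
r 0.0596 phi 1.62 world ang -1.536 Frad -1.65 Fresist 4.5 z+helix 0.1762268715434738
[-0.44  0.34  0.55  1.65 -0.19  1.21  1.81]
```

Resistance rose to 4.5 N, which may be first touch. Shorter steps from here.

>>> {"fn": "carry_out", "kwargs": {
  "commands": [
    {"offset": [-0.09,0.0,-0.01],"twist": [0,0,0],"claw": 15},
    {"offset": [-0.18,0.01,-0.01],"twist": [0,0,0],"claw": 15}
  ]
}}

```text
time_s: 15.62
tcp_pos: [0.5872, -0.0496, 0.1697]
orientation: [-0.131, 3.138, -0.001]
contact_force: [5.4, -0.0, -0.3]
opening: 0.0221
finger_force: 30.0
```

```bash
python3 st.py; for a in 8.035 8.155 8.275 8.395 8.515; do python3 plan.py $a .06 3; done
```

```text
15.62 [ 0.5872 -0.0496  0.1697] F [ 5.42 -0.01 -0.28] [-0.06 -1.39 -0.03] 0.022107180120547337 30.004855281258642
r 0.0594 phi 1.738 world ang -1.654 Frad -0.44 Fresist 5.4 z+helix 0.17635541300669125
[-0.45  0.32  0.55  1.67 -0.18  1.2   1.8 ]
[-0.09, 0.01, -0.01] [-0.18, 0.03, -0.01] [-0.26, 0.05, -0.02] 
[-0.09, 0.02, -0.01] [-0.17, 0.05, -0.01] [-0.26, 0.08, -0.02] 
[-0.08, 0.03, -0.01] [-0.17, 0.07, -0.01] [-0.25, 0.11, -0.02] 
[-0.08, 0.04, -0.01] [-0.16, 0.09, -0.01] [-0.23, 0.14, -0.02] 
[-0.07, 0.05, -0.01] [-0.14, 0.11, -0.01] [-0.21, 0.17, -0.02]
```

>>> {"fn": "carry_out", "kwargs": {
  "commands": [
    {"offset": [-0.09,0.01,-0.01],"twist": [0,0,0],"claw": 15},
    {"offset": [-0.18,0.03,-0.01],"twist": [0,0,0],"claw": 15}
  ]
}}

```text
time_s: 15.78
tcp_pos: [0.5802, -0.0486, 0.1693]
orientation: [-0.13, 3.137, -0.002]
contact_force: [8.4, -1.6, -1.1]
opening: 0.0222
finger_force: 29.9
```

```bash
python3 st.py
```

```text
15.78 [ 0.5802 -0.0486  0.1693] F [ 8.38 -1.56 -1.1 ] [-0.24 -1.62 -0.06] 0.02218248438684798 29.885480481170816
r 0.0594 phi 1.858 world ang -1.774 Frad -0.17 Fresist 8.52 z+helix 0.17638750113516688
[-0.46  0.3   0.55  1.69 -0.17  1.2   1.79]
```

About 8.5 N at the sleeve, roughly 0.25 rad after touch, so pressing is around 60–70 N. I'll stop here, settle and let go.

>>> {"fn": "carry_out", "kwargs": {
  "commands": [
    {"offset": [0,0,0],"twist": [0,0,0],"claw": 20},
    {"offset": [0.02,0,0],"twist": [0,0,0],"claw": 20}
  ]
}}

```text
time_s: 15.95
tcp_pos: [0.58, -0.0485, 0.1691]
orientation: [0.13, -3.138, 0.001]
contact_force: [-0.6, -0.9, 6.2]
opening: 0.022
finger_force: 30.6
```

```bash
python3 st.py
```

```text
15.95 [ 0.58   -0.0485  0.1691] F [-0.58 -0.86  6.17] [-0.23  0.15  0.03] 0.02203770761073513 30.60741164992578
r 0.0594 phi 1.861 world ang -1.777 Frad 0.96 Fresist -0.39 z+helix 0.17621650848848064
[-0.45  0.3   0.55  1.69 -0.17  1.2   1.79]
```

>>> {"fn": "carry_out", "kwargs": {
  "commands": [
    {"offset": [0,0,0],"twist": [0,0,0],"claw": 45},
    {"offset": [0,0,0],"twist": [0,0,0],"claw": 45},
    {"offset": [0,0,0],"twist": [0,0,0],"claw": 45},
    {"offset": [0,0,0.5],"twist": [0,0,0],"claw": 45},
    {"offset": [0,0,1.2],"twist": [0,0,0],"claw": 45},
    {"offset": [0,0,2.0],"twist": [0,0,0],"claw": 45},
    {"offset": [0,0,2.8],"twist": [0,0,0],"claw": 45},
    {"offset": [-1.0,0,2.8],"twist": [0,0,0],"claw": 45}
  ]
}}

```text
time_s: 16.62
tcp_pos: [0.5473, -0.047, 0.2868]
orientation: [-0.134, 3.129, -0.005]
contact_force: [0.5, -0.4, 2.0]
opening: 0.0449
finger_force: 0.0
```

>>> {"fn": "carry_out", "kwargs": {
  "commands": [
    {"offset": [-0.8,0,0],"twist": [0,0,0],"claw": 45},
    {"offset": [-1.6,0,0],"twist": [0,0,0],"claw": 45},
    {"offset": [-2.4,0,0],"twist": [0,0,0],"claw": 45},
    {"offset": [-2.4,0,0],"twist": [0,0,0],"claw": 45}
  ]
}}

```text
time_s: 16.95
tcp_pos: [0.4404, -0.0485, 0.2811]
orientation: [0.13, -3.138, -0.004]
contact_force: [0.8, -0.3, 1.6]
opening: 0.045
finger_force: 0.0
```

```bash
python3 st.py
python3 - <<'E'
from h import *
p,M=cam("wrist");save(p,"w5.png");print(loc(p,M,"sleeve"),loc(p,M,"notebook_front"))
print(proj(p,M,[w(-.106,.073,.024),w(-.106,-.075,.024)]),proj(p,M,[w(.06*np.cos(f),-.06*np.sin(f),.203) for f in (1.5,1.65,1.86)]))
E
```

```text
16.95 [ 0.4404 -0.0485  0.2811] F [ 0.81 -0.32  1.56] [ 0.03 -0.06  0.04] 0.045001552458588154 0.0
r 0.1625 phi 2.86 world ang -2.776 Frad -0.64 Fresist 0.59 z+helix 0.2920743994855841
[-0.56 -0.15  0.52  1.85  0.07  1.42  1.6 ]
[(0.89, [0.5743, -0.0489, 0.1854])] [(0.58, [0.5089, 0.0017, 0.0291])]
[[419.63977622 199.05780628]
 [295.45300159 199.16555587]] [[302.61173586 398.20590311]
 [302.47363895 389.52111142]
 [305.1333805  377.28788714]]
```

View pics/w5.png

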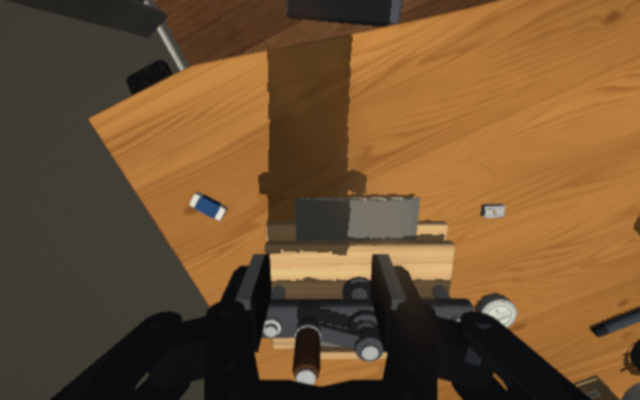

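The cap at (308,376) matches crank angle 1.86, so the crank stayed where I let go. The notebook's front edge at row 198 is still home, and the tin, eraser and sharpener are in place; the lip balm is behind a finger in this view. The robot is clear.

```bash
python3 -c "
from h import *
p,M=cam('scene');print(loc(p,M,'lip_balm'),loc(p,M,'tin_small'));print(ctrl.finish_job())"
```

```text
[(0.81, [0.6257, -0.1508, 0.037])] [(0.61, [0.5783, -0.0301, 0.0528]), (0.46, [0.6279, 0.2102, 0.0188])]
the job is handed in; nothing more can be done
None
```

The notebook is home against the rear stop and the press is wound down on it by the sleeve, stopped at about 8.5 N on the sleeve (an estimated 60–70 N of pressing), let go with nothing round it moved, and the job is handed in; the hand-in gave no verdict.

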